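# Switch off the tape station and unlock a tape roll from its post

### The arm

A 6-joint arm with a two-finger parallel gripper is mounted at the origin on the work surface. World frame = base frame: x ahead of the robot, y to its left, z up, the work surface at z = 0. Lengths are in m, angles in rad, forces in N, time in s.
With the tool pointing down it reaches from about 0.35 to 0.775 m from the base axis. Payload 5.5 kg.
Tool frame: the origin (TCP) lies on the centre line of the jaws, within the pads' length; the fingertips stand 11 mm ahead of it and the grasp point (between the pads) lies 8 mm behind it; z points along the fingers, y is the line along which they close (so a half turn about z gives the same grasp; the last joint's range is limited). The gripper opens to 85 mm and grips with 20 to 120 N. Pads are 22 mm wide; open, the fingers measure 114 mm over their backs; the gripper's body (76 mm by 85 mm) begins 54 mm behind the grasp point. The pads swing forward as they close: fully open they stand 13 mm farther back than shut.
Start: joints at [-1.367, 0.313, 0.046, 1.304, 0, 1.431], TCP at [0.194, -0.541, 0.242] pointing down, gripper open.
Joint ranges: [-2.76, 2.76], [-0.86, 1.69], [-1.03, 1.26], [-2.2, 2.34], [-1.47, 1.5], [-3.14, 3.14]. Speed limits (rad/s): [2.57, 2.57, 3.14, 3.14, 3.14, 3.14].

### API

Orientations are given as a unit quaternion [w, x, y, z].
In Python, from workcell import env, viewer, order, models gives the robot as it stands.
- The arm moves only by the tool drive_tool, never from a script. Its argument "series" is a list that holds one entry, the list of rows, each a list of 6 numbers: the shift along the tool's x, y, z each as a share of 120 mm, from -1 to 1, then the turn, a rotation vector about the tool's x, y, z each as a share of 180 degrees, from -1 to 1. A call has 1 to 20 rows; each row shifts and turns the commanded pose from where the row before left it, along the tool's axes as they then stand; what a row does not reach is not made up. A row lasts 1/8 s, in which the tool goes at most 62.5 mm and 10.7 degrees, less where a joint would pass 70% of its speed; a pose out of reach is approached as far as the arm can. A call with a number of a shift or a turn outside -1 to 1 is refused whole. A call with a gripper value outside its range is refused whole. "jaw" is the opening, from -1 (shut) to 1 (fully open), set as the call begins (left out, the last holds). The fingers move at their own pace and stop on an object; "grip_force" is the grip in N (left out, the last holds). Time passes only in rows, so rows that do not move let the fingers close. It gives the time, the measured TCP pose, the force, the opening and the grip force at its end, in the units of the state.
- env.get_state(): the state, without advancing time (a new reading comes with each control period).
- viewer.read_camera(name): name is "side" or "top" or "wrist"; returns the picture (400x640x3 uint8, red, green, blue); there is no depth.
- viewer.camera_info(name): a dict with "intrinsics" (3x3 intrinsics, pixels), "R" (3x3) and "t" (3): a world point X has camera coordinates R X + t; the wrist camera has in their place "T_tool_cam" (4x4, takes a point from camera to tool coordinates, whose origin is the TCP and whose axes are the flange's). Camera axes: x right, y down, z forward; pixel columns grow to the right and rows downward; lengths in m; the calibration is good to about 2 mm. A picture is of the moment at which its call begins: read the wrist's pose just before it. camera_info takes no time and is no camera call.
- order.hand_in(): hands the job in; it is judged then, once.
Trained networks look in the newest picture that a camera, given by its name, has taken for a name from the list of things; names that differ only in an ending like _2 or _b are one class to them, and where a whole thing is asked for, a point or a joint stands for the part that bears it (a point fixed in the world has none). Each returns a list of dicts, best first, with "score" (0 to 1); they miss things now and then, are a little off and sometimes report something else, mostly with a low value. They report only what shows in the picture. A call takes as long as a camera call. They do not tell look-alikes from the thing itself.
- models.silhouettes(label, camera): "region" (400x640 bool, what is visible of it) and "location" ([column, row] in pixels, amid what is visible of it).
The state is a dict: "clock": time; "joint_pos": joint angles; "qvel": joint speeds; "tau": joint torques, N m; "tcp_pos": TCP position; "orientation": TCP orientation; "wrist_force": force on the tool from outside, world axes, zero at the start; "ft_torque": the same for the moment, N m; "finger_gap": finger opening in m; "grip_force": force on a finger pad.
Only numpy, scipy, OpenCV 4.12 (cv2) and the standard library are available. Lean on these libraries where they do the work, as an engineer would, in place of code of your own. Each camera call takes 0.05 s, during which the arm holds its last target. There are 200 camera calls.

### The job

Switch the tape station off by throwing its red-balled toggle over to the red-dot side, then take the orange tape roll up off its post and set it down flat in the green tray, without dropping it. The roll's core is held by a hidden bayonet: without forcing it, turn the roll and feel for the angle at which it comes up. Leave the blue roll on its post and do not disturb anything else on the bench.

Things in the scene. Friction and masses are not known exactly. Their poses are not given: they have to be found in the camera images.
- machine: Tape station, fixed: a white plinth 170 (its x) by 320 (its y) by 30 high, origin at the centre of its underside, z up. On its top stand two aluminium posts, at its x = 0, y = +90 and y = -90, each 24 in diameter, ending 58 above the plinth's top; one carries the orange roll and one the blue. The toggle stands midway between them, near the -x edge.
- power (a joint): Toggle angle, rad: 0 = on (ball leaning 0.6 rad to the machine's -x, to the green dot), 1.2 = off (leaning 0.6 rad to +x, to the red dot). Weighted, it falls over to the nearer end by itself from the middle (0.6); under 1 N at the ball moves it.
- toggle_pivot (a point): The toggle's hinge, 12 above the plinth's top, at x = -40, y = 0 of the machine; the axes are the machine's: the handle swings in its x-z plane.
- toggle_ball (a point): Centre of the toggle's red ball (diameter 18), 50 from the pivot on a rod 8 thick.
- orange_roll: Wound tape roll, 160 g or so, outside diameter 66, height 42, bore diameter 48, standing axis up on a post of the tape station; origin at the centre of its underside, z along its axis, upwards. It is orange and rests on the plinth's top; it turns freely. Its release angle is new every time and nothing listed tells it (its yaw neither): try slow light pulls up (5 to 10 N) at various angles.
- orange_lock (a point): Middle of the orange roll's axis, 20 above its underside. The lock: four lugs low in the bore, unseen, lie under the post's collar with four notches, so the roll rises about 5 mm and stops hard, except at four angles 90 degrees apart (each good for about 7 degrees either side), where it slides freely up and off the post.
- blue_roll: Wound tape roll, 160 g or so, outside diameter 66, height 42, bore diameter 48, standing axis up on a post of the tape station; origin at the centre of its underside, z along its axis, upwards. It is blue, on the other post, locked in the same way; it stays there.
- tray_in (a point): Centre of the inner floor (4 above the bench) of the green tray, fixed, 150 by 150 outside, walls 4 thick and 22 high; axes along its sides, z up.
- tube_rack: Bystander: orange tube rack, 80 by 110 by 43 high; origin at its underside.
- tip_box: Bystander: clear and pink tip box, 85 by 120 by 65 high; origin at its underside.
- reagent: Bystander: amber bottle, diameter 60, 130 high; origin at its underside.
- beaker: Bystander: glass cup, diameter 70, 90 high; origin at its underside.
There are look-alikes about, which are no part of the job. Leave any turquoise look-alike of the orange_roll alone.

How it is judged:
On the way, in this order (a step that is already met when the one before it is completed fails the run):
1. the toggle is thrown to off (value of joint power above 1.1 rad), for 0.2 s.
2. the orange roll is clear above its post (z of orange_roll in the frame of machine above 0.09 m).
3. the orange roll stands on the tray's floor (within 10 mm) while the fingers still hold it (horizontal distance between orange_roll and tray_in below 0.056 m and z of orange_roll in the frame of tray_in below 0.01 m and contact force between the fingers and orange_roll above 0.5 N).
At the end, for the whole second after the job is handed in: The orange roll lies flat (within 7 degrees) on the floor of the tray (centre within 56 mm of the tray's, underside within 10 mm of the floor), at rest and released; the toggle is off (over 1.1 rad); the blue roll is still down on its post (within 6 mm) (horizontal distance between orange_roll and tray_in below 0.056 m and z of orange_roll in the frame of tray_in below 0.01 m and (angle between orange_roll's own z axis and vertical below 0.12 rad or angle between orange_roll's own z axis and vertical above 3.02 rad) and linear speed of orange_roll below 0.02 m/s and value of joint power above 1.1 rad and contact force between the fingers and orange_roll below 0.1 N and z of blue_roll in the frame of machine below 0.036 m); the robot touches nothing.
It fails at once if the orange roll is forced up against its lock with over 100 N (contact force between orange_roll and machine above 100 N and z of orange_roll in the frame of machine above 0.034 m).
It fails at once if the orange roll is pulled up more than 20 mm while the station is on (z of orange_roll in the frame of machine above 0.05 m and value of joint power below 0.6 rad).
It fails at once if the blue roll is pulled up more than 20 mm (z of blue_roll in the frame of machine above 0.05 m).
It fails at once if a bystander is pushed more than 40 mm or tipped (distance of any of tube_rack, tip_box, reagent, beaker from where it was at the start of the episode above 0.04 m or angle between any of tube_rack, tip_box, reagent, beaker's own z axis and vertical above 0.4 rad).
It also fails if it takes over 67 s, if anything falls off the work surface, if the arm or the gripper's body presses on something with over 40 N, if the wrist force passes 120 N, or if a joint passes its speed limit or range.

## Working session

There is one attempt and no reset: what is moved stays moved. The work goes in short steps, Python scripts to look and compute and a tool call to move; the robot and the scene stay as the last step left them, time stands still between calls to the robot, and variables do not carry over. Pictures are saved under pics/ and viewed, at most 10 in all, crops included, and the job is handed in when it is done.

Besides the shell and the picture viewer there is one more tool, called after "Call:" by a JSON object that holds its "fn" and its "kwargs", one argument or row to a line. drive_tool: Moves the arm, as the interface text tells. Its arguments: {"type":"object","properties":{"series":{"type":"array"},"jaw":{"type":"number"},"grip_force":{"type":"number"}},"required":["series"]}

```bash
mkdir -p pics; ls
cat > h.py <<'E'
import numpy as np, cv2
from workcell import env, viewer, order, models
def save(cam,name):
    im=viewer.read_camera(cam); cv2.imwrite('pics/'+name,im[:,:,::-1]); return im
def ray(cam,px,z):
    c=viewer.camera_info(cam); K=np.array(c['intrinsics']);R=np.array(c['R']);t=np.array(c['t'])
    d=R.T@np.linalg.inv(K)@np.array([px[0],px[1],1.]); o=-R.T@t
    return o+d*(z-o[2])/d[2]
def proj(cam,X):
    c=viewer.camera_info(cam); p=np.array(c['intrinsics'])@(np.array(c['R'])@np.array(X)+np.array(c['t'])); return p[:2]/p[2]
E
python3 - <<'E'
from h import *
a=save('top','top.png'); b=save('side','side.png')
for cam in ['top','side']:
    c=viewer.camera_info(cam); print(cam,(-np.array(c['R']).T@np.array(c['t'])).round(3))
    for l in ['machine','orange_roll','blue_roll','toggle_ball','tray_in','tube_rack','tip_box','reagent','beaker']:
        for r in models.silhouettes(l,cam)[:3]: print(l,round(r['score'],2),np.round(r['location'],1),r['region'].sum())
s=env.get_state();print(s['clock'],s['tcp_pos'],s['orientation'],s['wrist_force'])
E
```

```text
pics
top [0.456 0.018 1.489]
machine 0.55 [301.1 198. ] 3767
orange_roll 0.69 [266.9 249.7] 165
orange_roll 0.55 [275.1 196.1] 212
blue_roll 0.5 [318.3 193.2] 164
toggle_ball 0.43 [395.  208.1] 1741
tray_in 0.82 [394.9 206.9] 1846
tube_rack 0.93 [348.2 257.2] 733
tip_box 0.81 [470.2 217. ] 974
reagent 0.5 [374.  134.7] 307
beaker 0.85 [189.5 207.7] 419
side [0.515 0.788 0.844]
machine 0.74 [312.8 231.1] 4475
orange_roll 0.98 [307.5 243.2] 462
orange_roll 0.82 [378.6 264.6] 607
blue_roll 0.86 [322.6 201.5] 433
toggle_ball 0.6 [333.1 218. ] 50
tray_in 0.91 [340.3 155.1] 1292
tube_rack 0.71 [391.7 192.6] 820
tip_box 0.59 [353.3 113.9] 673
reagent 0.69 [266.1 155.3] 540
beaker 0.77 [311.3 346.4] 1143
1.0 [ 0.19382679 -0.54139915  0.2423397 ] [6.18344488e-05 9.85262509e-01 1.71049071e-01 1.43015839e-05] [0.45715998 0.11926537 0.62774832]
```

Run:
```python
from h import *
t=cv2.imread('pics/top.png')[100:300,160:520]; s=cv2.imread('pics/side.png')[90:390,200:500]
cv2.imwrite('pics/a.png',np.vstack([cv2.resize(t,(540,300),interpolation=2)]))
cv2.imwrite('pics/t2.png',cv2.resize(t[50:170,70:230],(800,600),interpolation=2))
cv2.imwrite('pics/s2.png',cv2.resize(s,(600,600),interpolation=2))
```

```text
(no output)
```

View pics/t2.png

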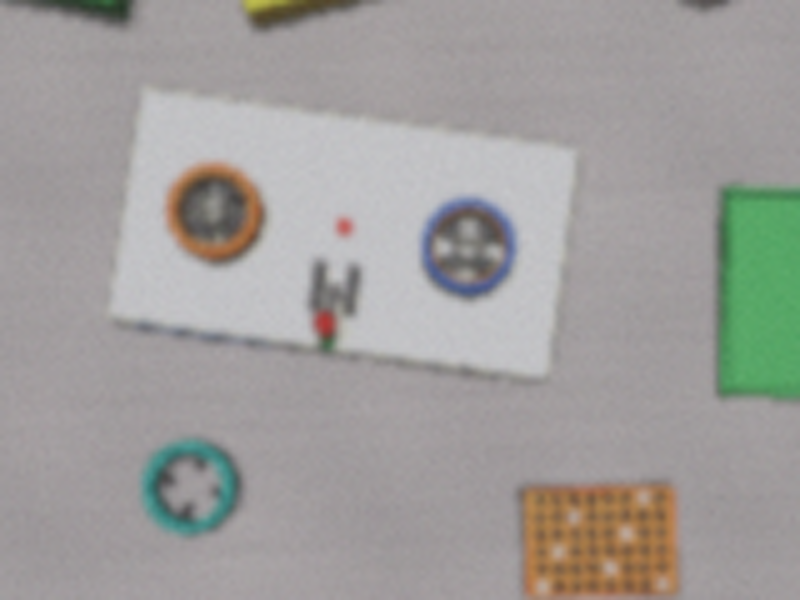

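View pics/s2.png

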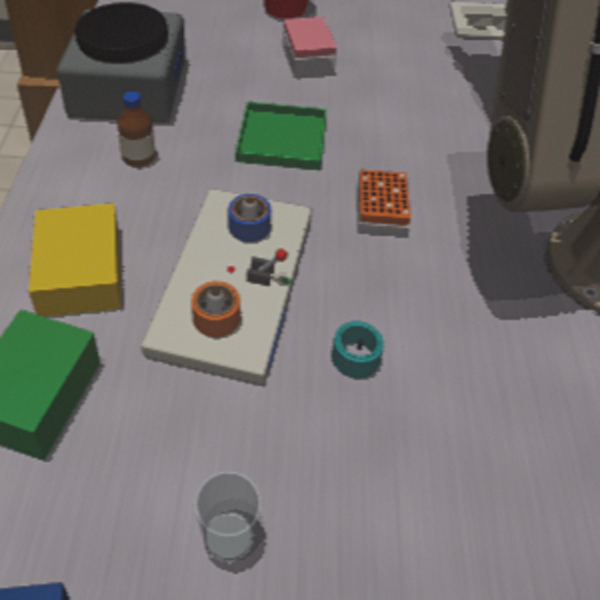

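The top view has the orange roll at px (273,192), the blue roll at (324,199), the turquoise look-alike at (268,247) and the orange tube rack at (350,258). I choose the one at (273,192): it is orange and on a post. The toggle ball is at (295,214) on the green-dot side, and the red dot is at (299,195).

Run:
```python
from h import *
f=lambda u,v:(230+u/5-.4,150+v/5-.4)
C=np.array([ray('top',f(*p),.03) for p in [(142,88),(577,150),(548,380),(112,318)]])[:,:2]
print('corners',C.round(4).tolist(),'centre',C.mean(0).round(4))
y=(C[0]+C[3]-C[1]-C[2])/2; x=(C[0]+C[1]-C[2]-C[3])/2
print('len',np.linalg.norm(x),np.linalg.norm(y),'yaw',np.degrees(np.arctan2(x[1],x[0])),np.degrees(np.arctan2(-y[0],y[1])))
for n,c in [('orange',(215,212)),('blue',(469,247))]: print(n,ray('top',f(*c),.072).round(4))
print('reddot',ray('top',f(344,227),.03),'ball',ray('top',f(325,323),.03+.012+.041))
viewer.read_camera('top');
for l in ['tray_in','orange_roll','blue_roll','machine']:
  for r in models.silhouettes(l,'top')[:2]:
    m=r['region'].astype(np.uint8); print(l,r['score'],cv2.minAreaRect(cv2.findNonZero(m)))
    if l=='tray_in':
        q=cv2.boxPoints(cv2.minAreaRect(cv2.findNonZero(m))); print(np.array([ray('top',p,.022) for p in q]).round(4).tolist())
print(env.get_state()['clock'])
# side check
im=cv2.imread('pics/side.png')
viewer.read_camera('side')
for l,z in [('orange_roll',.051),('blue_roll',.051),('toggle_ball',.083),('tray_in',.004)]:
  for r in models.silhouettes(l,'side')[:2]: print(l,round(r['score'],2),ray('side',r['location'],z).round(4))
```

```text
corners [[0.6944, 0.2343], [0.6407, -0.0768], [0.4771, -0.0509], [0.5294, 0.2582]] centre [0.5854 0.0912]
len 0.16614249325346134 0.3146008087420423 yaw -8.609925450688133 -9.696928326226
orange [0.599  0.1786 0.072 ]
blue [0.5698 0.0029 0.072 ]
reddot [0.58996116 0.09125936 0.03      ] ball [0.51935093 0.10314512 0.083     ]
tray_in 0.87 ((394.0, 208.0), (42.0, 42.0), 90.0)
[[0.6121, -0.1767, 0.022], [0.608, -0.3268, 0.022], [0.4581, -0.3198, 0.022], [0.462, -0.171, 0.022]]
orange_roll 0.51 ((272.2500305175781, 191.75001525878906), (19.798988342285156, 17.677669525146484), 45.0)
blue_roll 0.62 ((323.0, 198.0), (18.0, 18.0), 90.0)
machine 0.77 ((298.07830810546875, 195.84707641601562), (90.0721664428711, 48.12362289428711), 7.666804790496826)
1.25
orange_roll 0.67 [0.4119 0.2312 0.051 ]
orange_roll 0.58 [0.5964 0.1907 0.051 ]
blue_roll 0.79 [0.5726 0.0197 0.051 ]
toggle_ball 0.49 [ 0.7812 -0.1487  0.083 ]
toggle_ball 0.39 [0.5258 0.1052 0.083 ]
tray_in 0.89 [ 0.5295 -0.252   0.004 ]
```

Call:
{"fn": "drive_tool", "kwargs": {
  "series": [
    [[0.334, -0.36, 0, 0, 0, 0], [0.334, -0.36, 0, 0, 0, 0], [0.334, -0.36, 0, 0, 0, 0], [0.334, -0.36, 0, 0, 0, 0], [0.334, -0.36, 0, 0, 0, 0], [0.334, -0.36, 0, 0, 0, 0], [0.334, -0.36, 0, 0, 0, 0], [0.334, -0.36, 0, 0, 0, 0], [0.334, -0.36, 0, 0, 0, 0], [0.334, -0.36, 0, 0, 0, 0], [0.334, -0.36, 0, 0, 0, 0], [0.334, -0.36, 0, 0, 0, 0], [0, 0, 0, 0, 0, 0], [0, 0, 0, 0, 0, 0]]
  ],
  "jaw": -1
}}

```text
clock: 3.25
tcp_pos: [0.4715, 0.1089, 0.2421]
orientation: [0.0, 0.985, 0.172, -0.0]
wrist_force: [0.3, -0.5, 0.5]
finger_gap: 0.0003
grip_force: 0.0
```

```bash
cat >> h.py <<'E'
from scipy.spatial.transform import Rotation as Ro
def wray(px,z):
    s=env.get_state(); q=s['orientation']; R=Ro.from_quat([q[1],q[2],q[3],q[0]]).as_matrix()
    c=viewer.camera_info('wrist'); T=np.array(c['T_tool_cam']); d=R@T[:3,:3]@np.linalg.inv(np.array(c['intrinsics']))@np.array([px[0],px[1],1.])
    o=np.array(s['tcp_pos'])+R@T[:3,3]; return o+d*(z-o[2])/d[2]
E
python3 - <<'E'
from h import *
save('wrist','w1.png')
for l,z in [('orange_roll',.072),('toggle_ball',.083),('blue_roll',.072)]:
  for r in models.silhouettes(l,'wrist')[:2]:
    (c,R)=cv2.minEnclosingCircle(cv2.findNonZero(r['region'].astype(np.uint8))); print(l,round(r['score'],2),r['location'],r['region'].sum(),c,R,wray(c,z).round(4))
E
```

```text
orange_roll 0.95 [292.6, 36.0] 2175 (287.5, 18.00943374633789) 41.60045623779297 [0.5951 0.18   0.072 ]
orange_roll 0.74 [382.9, 77.0] 40400 (370.0, 72.0) 178.1376953125 [0.5794 0.0995 0.072 ]
toggle_ball 0.78 [342.8, 130.6] 530 (345.74139404296875, 126.77586364746094) 22.953876495361328 [0.5296 0.1035 0.083 ]
blue_roll 0.78 [466.9, 119.1] 3517 (456.0187072753906, 117.59251403808594) 42.328163146972656 [0.5701 0.0107 0.072 ]
```

View pics/w1.png

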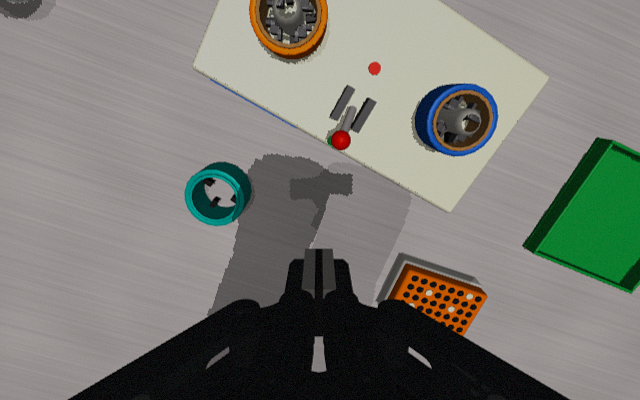

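The wrist view shows the ball at (341,140), the red dot at (375,68) and the orange roll at (288,20), which matches the top-view fix. Next I descend and push.

Call:
{"fn": "drive_tool", "kwargs": {
  "series": [
    [[0, 0, 0.44, 0, 0, 0], [0, 0, 0.44, 0, 0, 0], [0, 0, 0.43, 0, 0, 0], [0, 0, 0, 0, 0, 0], [0.11, 0.06, 0, 0, 0, 0], [0.073, 0.04, 0, 0, 0, 0], [0.073, 0.04, 0, 0, 0, 0], [0.073, 0.04, 0, 0, 0, 0], [0.073, 0.04, 0, 0, 0, 0], [0.073, 0.04, 0, 0, 0, 0], [0.04, 0.02, 0, 0, 0, 0], [0, 0, 0, 0, 0, 0], [-0.1, -0.055, 0, 0, 0, 0], [-0.1, -0.055, 0, 0, 0, 0], [0, 0, -0.4, 0, 0, 0], [0, 0, -0.4, 0, 0, 0], [0, 0, -0.4, 0, 0, 0], [0, 0, 0, 0, 0, 0]]
  ]
}}

```text
clock: 5.7
tcp_pos: [0.5155, 0.1027, 0.2334]
orientation: [0.001, 0.985, 0.171, 0.004]
wrist_force: [-0.3, -1.0, 0.1]
finger_gap: -0.0002
grip_force: 0.0
```

Run:
```python
from h import *
save('wrist','w2.png')
for l,z in [('orange_roll',.072),('toggle_ball',.083)]:
  for r in models.silhouettes(l,'wrist')[:2]:
    (c,R)=cv2.minEnclosingCircle(cv2.findNonZero(r['region'].astype(np.uint8))); print(l,round(r['score'],2),r['location'],c,R,wray(c,z).round(4))
s=env.get_state();print(s['tcp_pos'],s['joint_pos'],s['wrist_force'])
```

```text
orange_roll 0.78 [255.7, 65.1] (265.0, 62.0) 42.80196762084961 [0.5983 0.1807 0.072 ]
orange_roll 0.73 [201.4, 230.1] (200.4263916015625, 227.9811553955078) 34.374874114990234 [0.4341 0.1971 0.072 ]
toggle_ball 0.76 [344.5, 132.8] (342.2894592285156, 137.7105255126953) 20.405437469482422 [0.5624 0.0996 0.083 ]
[0.51306531 0.10247512 0.22835708] [ 4.36730855e-02  2.18506579e-01 -1.14500635e-01  1.23901029e+00
 -7.82042350e-05  2.84115707e+00] [0.20862117 1.07129383 1.15653642]
```

View pics/w2.png

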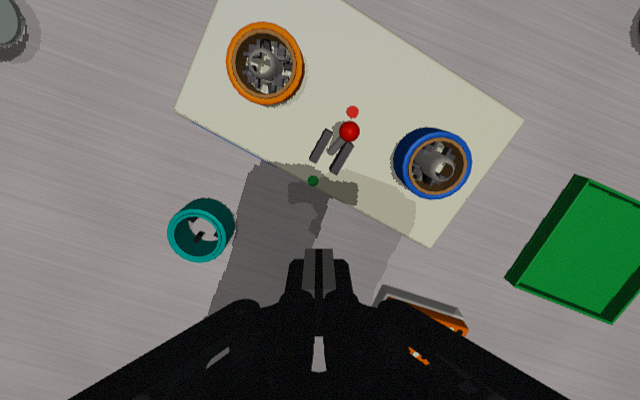

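The toggle is off: the ball is at (349,131) beside the red dot, and the green dot is bare at (313,181). Next I go above the orange roll.

Call:
{"fn": "drive_tool", "kwargs": {
  "series": [
    [[0, 0, 0, 0, 0, -0.055], [0, 0, 0, 0, 0, -0.055], [0, 0, 0, 0, 0, 0], [0, 0, 0, 0, 0, 0]]
  ],
  "jaw": 1,
  "grip_force": 40
}}

```text
clock: 6.35
tcp_pos: [0.5136, 0.1023, 0.2281]
orientation: [-0.0, 0.942, 0.337, -0.001]
wrist_force: [0.8, -1.0, 0.4]
finger_gap: 0.0723
grip_force: 0.0
```

```bash
cat >> h.py <<'E'
def todo(target):
    s=env.get_state(); q=s['orientation']; R=Ro.from_quat([q[1],q[2],q[3],q[0]]).as_matrix()
    print('t',s['clock'],'tcp',np.round(s['tcp_pos'],4),'yaw',np.degrees(np.arctan2(R[1,0],R[0,0])).round(1),'tilt',R[:,2].round(4),'q6',round(s['joint_pos'][5],2),'F',np.round(s['wrist_force'],1),'shares',((R.T@(np.array(target)-s['tcp_pos']))/.12).round(3))
E
python3 -c "
from h import *
todo([.599,.1795,.2])"
```

```text
t 6.35 tcp [0.5136 0.1023 0.2281] yaw 39.3 tilt [-1.9e-03 -2.0e-04 -1.0e+00] q6 2.5 F [ 0.8 -1.   0.4] shares [ 0.958 -0.046  0.232]
```

Call:
{"fn": "drive_tool", "kwargs": {
  "series": [
    [[0.48, -0.023, 0, 0, 0, 0], [0.478, -0.023, 0.2, 0, 0, 0], [0, 0, 0.4, 0, 0, 0], [0, 0, 0, 0, 0, 0], [0, 0, 0, 0, 0, 0]]
  ]
}}

```text
clock: 6.98
tcp_pos: [0.5995, 0.1794, 0.1582]
orientation: [0.0, 0.941, 0.337, 0.0]
wrist_force: [0.3, 0.0, 1.1]
finger_gap: 0.0851
grip_force: 0.0
```

```bash
python3 -c "
from h import *
todo([.599,.1795,.047])
save('wrist','w3.png')"
```

```text
t 6.975 tcp [0.5995 0.1794 0.1582] yaw 39.4 tilt [ 2.e-04 -1.e-04 -1.e+00] q6 2.62 F [0.3 0.  1.1] shares [-0.003 -0.003  0.927]
```

View pics/w3.png

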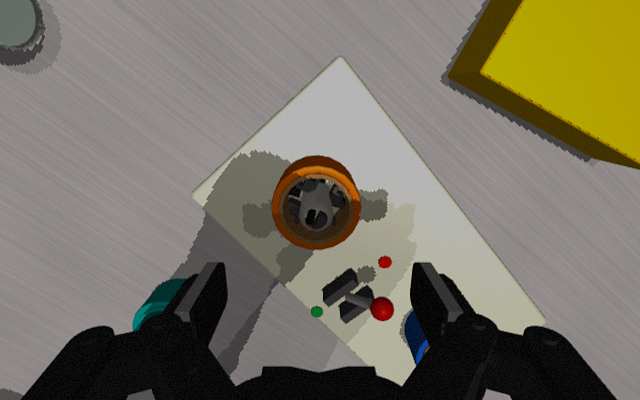

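Roll at (317,205), laterally centred between the jaws (about 320). I descend and grip.

Call:
{"fn": "drive_tool", "kwargs": {
  "series": [
    [[0, 0, 0.3, 0, 0, 0], [0, 0, 0.25, 0, 0, 0], [0, 0, 0.2, 0, 0, 0], [0, 0, 0.17, 0, 0, 0], [0, 0, 0, 0, 0, 0], [0, 0, 0, 0, 0, 0]]
  ]
}}

```text
clock: 7.78
tcp_pos: [0.601, 0.1796, 0.0491]
orientation: [0.0, 0.941, 0.338, 0.002]
wrist_force: [-0.8, -0.7, -0.6]
finger_gap: 0.0853
grip_force: 0.0
```

Call:
{"fn": "drive_tool", "kwargs": {
  "series": [
    [[0, 0, 0, 0, 0, 0], [0, 0, 0, 0, 0, 0], [0, 0, 0, 0, 0, 0], [0, 0, 0, 0, 0, 0], [0, 0, 0, 0, 0, 0]]
  ],
  "jaw": -1,
  "grip_force": 40
}}

```text
clock: 8.4
tcp_pos: [0.6004, 0.1803, 0.049]
orientation: [-0.0, 0.941, 0.338, 0.001]
wrist_force: [-2.1, 0.3, 7.5]
finger_gap: 0.0661
grip_force: 43.4
```

Call:
{"fn": "drive_tool", "kwargs": {
  "series": [
    [[0, 0, -0.017, 0, 0, 0], [0, 0, -0.017, 0, 0, 0], [0, 0, 0, 0, 0, 0]]
  ]
}}

```text
clock: 8.78
tcp_pos: [0.5994, 0.1799, 0.0508]
orientation: [-0.0, 0.941, 0.338, -0.0]
wrist_force: [-1.2, 1.8, -0.1]
finger_gap: 0.0658
grip_force: 44.9
```

Call:
{"fn": "drive_tool", "kwargs": {
  "series": [
    [[0, 0, -0.012, 0, 0, 0], [0, 0, 0, 0, 0, 0]]
  ]
}}

```text
clock: 9.02
tcp_pos: [0.5992, 0.1798, 0.052]
orientation: [-0.0, 0.941, 0.338, -0.0]
wrist_force: [-2.0, 2.8, -1.1]
finger_gap: 0.0658
grip_force: 44.9
```

Call:
{"fn": "drive_tool", "kwargs": {
  "series": [
    [[0, 0, -0.012, 0, 0, 0], [0, 0, 0, 0, 0, 0]]
  ]
}}

```text
clock: 9.28
tcp_pos: [0.5992, 0.1798, 0.0535]
orientation: [-0.0, 0.941, 0.338, -0.0]
wrist_force: [-2.2, 3.0, -1.8]
finger_gap: 0.0655
grip_force: 44.9
```

Call:
{"fn": "drive_tool", "kwargs": {
  "series": [
    [[0, 0, -0.012, 0, 0, 0], [0, 0, 0, 0, 0, 0]]
  ]
}}

```text
clock: 9.52
tcp_pos: [0.5991, 0.1797, 0.0544]
orientation: [-0.0, 0.941, 0.338, -0.001]
wrist_force: [-1.4, 3.2, -6.7]
finger_gap: 0.0657
grip_force: 47.6
```

Call:
{"fn": "drive_tool", "kwargs": {
  "series": [
    [[0, 0, -0.012, 0, 0, 0], [0, 0, 0, 0, 0, 0]]
  ]
}}

```text
clock: 9.78
tcp_pos: [0.5989, 0.1796, 0.0548]
orientation: [-0.0, 0.941, 0.338, -0.001]
wrist_force: [2.4, 3.1, -19.1]
finger_gap: 0.0659
grip_force: 49.9
```

Call:
{"fn": "drive_tool", "kwargs": {
  "series": [
    [[0, 0, 0.024, 0, 0, 0], [0, 0, 0, 0, 0, -0.0556], [0, 0, -0.012, 0, 0, 0], [0, 0, -0.012, 0, 0, 0], [0, 0, 0, 0, 0, 0]]
  ]
}}

```text
clock: 10.4
tcp_pos: [0.5994, 0.1799, 0.0545]
orientation: [-0.0, 0.909, 0.417, -0.0]
wrist_force: [5.1, 5.5, -23.2]
finger_gap: 0.0659
grip_force: 52.6
```

Call:
{"fn": "drive_tool", "kwargs": {
  "series": [
    [[0, 0, 0.024, 0, 0, 0], [0, 0, 0, 0, 0, -0.0556], [0, 0, -0.012, 0, 0, 0], [0, 0, -0.012, 0, 0, 0], [0, 0, 0, 0, 0, 0]]
  ]
}}

```text
clock: 11.02
tcp_pos: [0.5994, 0.1796, 0.0544]
orientation: [-0.0, 0.869, 0.494, -0.001]
wrist_force: [4.5, 5.3, -24.4]
finger_gap: 0.0658
grip_force: 52.8
```

Call:
{"fn": "drive_tool", "kwargs": {
  "series": [
    [[0, 0, 0.024, 0, 0, 0], [0, 0, 0, 0, 0, -0.0556], [0, 0, -0.012, 0, 0, 0], [0, 0, -0.012, 0, 0, 0], [0, 0, 0, 0, 0, 0]]
  ]
}}

```text
clock: 11.65
tcp_pos: [0.5994, 0.1795, 0.0544]
orientation: [-0.0, 0.823, 0.568, -0.001]
wrist_force: [4.6, 4.2, -25.1]
finger_gap: 0.0659
grip_force: 52.9
```

Call:
{"fn": "drive_tool", "kwargs": {
  "series": [
    [[0, 0, 0.032, 0, 0, 0], [0, 0, 0, 0, 0, -0.0556], [0, 0, -0.012, 0, 0, 0], [0, 0, -0.012, 0, 0, 0], [0, 0, 0, 0, 0, 0]]
  ]
}}

```text
clock: 12.28
tcp_pos: [0.5998, 0.1796, 0.0544]
orientation: [0.0, 0.77, 0.638, -0.0]
wrist_force: [3.7, 3.3, -18.3]
finger_gap: 0.0657
grip_force: 53.5
```

Call:
{"fn": "drive_tool", "kwargs": {
  "series": [
    [[0, 0, 0.024, 0, 0, 0], [0, 0, 0, 0, 0, -0.0556], [0, 0, -0.012, 0, 0, 0], [0, 0, -0.012, 0, 0, 0], [0, 0, 0, 0, 0, 0]]
  ]
}}

```text
clock: 12.9
tcp_pos: [0.6, 0.1797, 0.0544]
orientation: [0.0, 0.712, 0.703, 0.0]
wrist_force: [4.5, 3.8, -18.0]
finger_gap: 0.0656
grip_force: 53.6
```

Call:
{"fn": "drive_tool", "kwargs": {
  "series": [
    [[0, 0, 0.024, 0, 0, 0], [0, 0, 0, 0, 0, -0.0556], [0, 0, -0.012, 0, 0, 0], [0, 0, -0.012, 0, 0, 0], [0, 0, 0, 0, 0, 0]]
  ]
}}

```text
clock: 13.52
tcp_pos: [0.6001, 0.1799, 0.0544]
orientation: [0.0, 0.648, 0.762, 0.0]
wrist_force: [6.1, 4.3, -16.3]
finger_gap: 0.0659
grip_force: 53.8
```

Call:
{"fn": "drive_tool", "kwargs": {
  "series": [
    [[0, 0, 0.024, 0, 0, 0], [0, 0, 0, 0, 0, -0.0556], [0, 0, -0.012, 0, 0, 0], [0, 0, -0.012, 0, 0, 0], [0, 0, 0, 0, 0, 0]]
  ]
}}

```text
clock: 14.15
tcp_pos: [0.6, 0.18, 0.0548]
orientation: [0.0, 0.579, 0.815, 0.0]
wrist_force: [4.8, 5.3, -13.0]
finger_gap: 0.0655
grip_force: 54.1
```

Call:
{"fn": "drive_tool", "kwargs": {
  "series": [
    [[0, 0, 0.024, 0, 0, 0], [0, 0, 0, 0, 0, -0.0556], [0, 0, -0.012, 0, 0, 0], [0, 0, -0.012, 0, 0, 0], [0, 0, 0, 0, 0, 0]]
  ]
}}

```text
clock: 14.78
tcp_pos: [0.5991, 0.1799, 0.0558]
orientation: [-0.0, 0.504, 0.864, -0.0]
wrist_force: [-1.3, 4.9, -1.8]
finger_gap: 0.0657
grip_force: 55.0
```

It's free at this angle. I turn a touch more to centre it in the notch and lift gently.

Call:
{"fn": "drive_tool", "kwargs": {
  "series": [
    [[0, 0, 0, 0, 0, -0.011], [0, 0, -0.02, 0, 0, 0], [0, 0, -0.02, 0, 0, 0], [0, 0, 0, 0, 0, 0]]
  ]
}}

```text
clock: 15.28
tcp_pos: [0.5988, 0.1798, 0.0603]
orientation: [-0.001, 0.489, 0.872, -0.0]
wrist_force: [-2.0, 4.9, -1.9]
finger_gap: 0.0656
grip_force: 54.9
```

Call:
{"fn": "drive_tool", "kwargs": {
  "series": [
    [[0, 0, -0.05, 0, 0, 0], [0, 0, -0.05, 0, 0, 0], [0, 0, -0.1, 0, 0, 0], [0, 0, -0.15, 0, 0, 0], [0, 0, -0.2, 0, 0, 0], [0, 0, -0.2, 0, 0, 0], [0, 0, 0, 0, 0, 0], [0, 0, 0, 0, 0, 0]]
  ]
}}

```text
clock: 16.27
tcp_pos: [0.5994, 0.1789, 0.1498]
orientation: [0.0, 0.489, 0.872, -0.001]
wrist_force: [0.2, 0.4, -1.2]
finger_gap: 0.0655
grip_force: 55.1
```

```bash
python3 -c "
from h import *
todo([.535,-.2486,.15])
save('side','s3.png')
import cv2;cv2.imwrite('pics/s3c.png',cv2.resize(cv2.imread('pics/s3.png')[90:390,200:500],(600,600)))"
```

```text
t 16.275 tcp [0.5994 0.1789 0.1498] yaw 121.5 tilt [-2.0e-04 -1.2e-03 -1.0e+00] q6 1.18 F [ 0.2  0.4 -1.2] shares [-2.758 -2.318  0.003]
```

View pics/s3c.png

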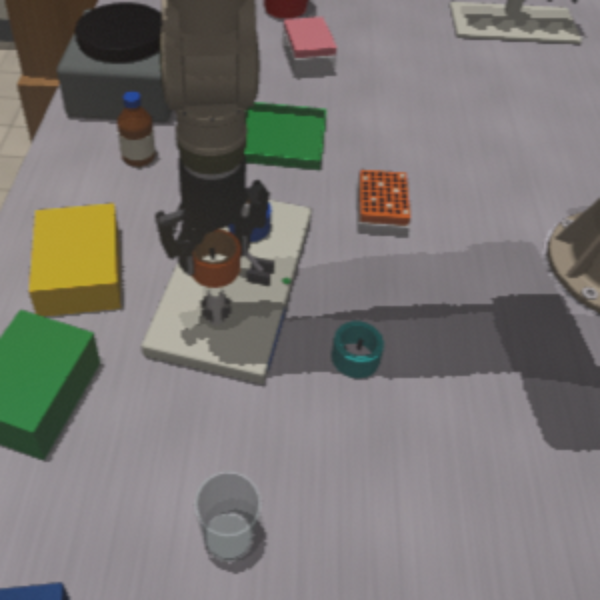

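The roll is held clear of the post, at crop (215,258). I carry it to the tray.

Call:
{"fn": "drive_tool", "kwargs": {
  "series": [
    [[-0.15, -0.13, 0, 0, 0, 0], [-0.25, -0.21, 0, 0, 0, 0], [-0.306, -0.257, 0, 0, 0, 0], [-0.306, -0.257, 0, 0, 0, 0], [-0.306, -0.257, 0, 0, 0, 0], [-0.306, -0.257, 0, 0, 0, 0], [-0.306, -0.257, 0, 0, 0, 0], [-0.306, -0.257, 0, 0, 0, 0], [-0.25, -0.21, 0, 0, 0, 0], [-0.17, -0.14, 0, 0, 0, 0], [-0.1, -0.085, 0, 0, 0, 0], [0, 0, 0, 0, 0, 0], [0, 0, 0, 0, 0, 0]]
  ]
}}

```text
clock: 17.95
tcp_pos: [0.5354, -0.2468, 0.1501]
orientation: [-0.0, 0.488, 0.873, 0.0]
wrist_force: [-0.0, 0.6, -1.5]
finger_gap: 0.0656
grip_force: 55.1
```

```bash
python3 -c "
from h import *
todo([.535,-.2486,.028])
save('wrist','w4.png')
for r in models.silhouettes('tray_in','wrist')[:1]: print(r['score'],[wray(p,.022).round(3).tolist() for p in cv2.boxPoints(cv2.minAreaRect(cv2.findNonZero(r['region'].astype(np.uint8))))])"
```

```text
t 17.95 tcp [ 0.5354 -0.2468  0.1501] yaw 121.6 tilt [-6.e-04  6.e-04 -1.e+00] q6 0.45 F [-0.   0.6 -1.5] shares [-0.012 -0.01   1.018]
0.63 [[0.444, -0.319, 0.022], [0.462, -0.172, 0.022], [0.61, -0.176, 0.022], [0.616, -0.343, 0.022]]
```

View pics/w4.png

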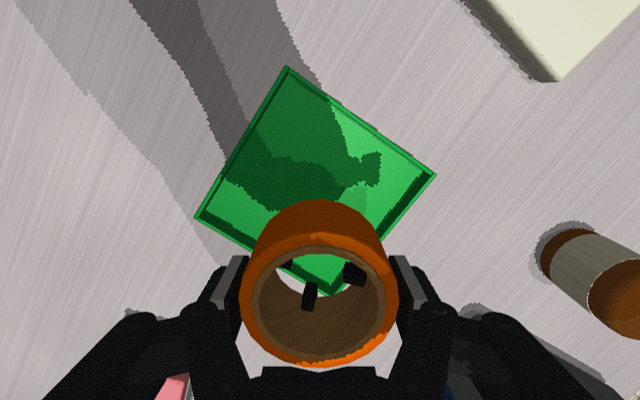

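The roll is over the tray (tray at about (315,180), true centre under the roll). I lower it.

Call:
{"fn": "drive_tool", "kwargs": {
  "series": [
    [[0, 0, 0.2, 0, 0, 0], [0, 0, 0.25, 0, 0, 0], [0, 0, 0.25, 0, 0, 0], [0, 0, 0.15, 0, 0, 0], [0, 0, 0.1, 0, 0, 0], [0, 0, 0.06, 0, 0, 0], [0, 0, 0, 0, 0, 0], [0, 0, 0, 0, 0, 0]]
  ]
}}

```text
clock: 19.05
tcp_pos: [0.5362, -0.2479, 0.03]
orientation: [0.001, 0.488, 0.873, -0.0]
wrist_force: [0.2, -0.6, -1.0]
finger_gap: 0.0656
grip_force: 55.1
```

Call:
{"fn": "drive_tool", "kwargs": {
  "series": [
    [[0, 0, 0.015, 0, 0, 0], [0, 0, 0.01, 0, 0, 0], [0, 0, 0, 0, 0, 0]]
  ]
}}

```text
clock: 19.42
tcp_pos: [0.5356, -0.2476, 0.0262]
orientation: [0.0, 0.488, 0.873, -0.0]
wrist_force: [-0.2, -0.1, -0.9]
finger_gap: 0.0655
grip_force: 55.1
```

Call:
{"fn": "drive_tool", "kwargs": {
  "series": [
    [[0, 0, 0.01, 0, 0, 0], [0, 0, 0, 0, 0, 0]]
  ]
}}

```text
clock: 19.68
tcp_pos: [0.5355, -0.2476, 0.0249]
orientation: [-0.0, 0.488, 0.873, -0.0]
wrist_force: [-0.4, 0.2, -1.2]
finger_gap: 0.0655
grip_force: 55.1
```

Call:
{"fn": "drive_tool", "kwargs": {
  "series": [
    [[0, 0, 0.01, 0, 0, 0], [0, 0, 0, 0, 0, 0]]
  ]
}}

```text
clock: 19.92
tcp_pos: [0.5355, -0.2476, 0.0236]
orientation: [-0.0, 0.488, 0.873, -0.0]
wrist_force: [0.3, 0.4, -1.8]
finger_gap: 0.0654
grip_force: 55.1
```

Call:
{"fn": "drive_tool", "kwargs": {
  "series": [
    [[0, 0, 0.01, 0, 0, 0], [0, 0, 0, 0, 0, 0]]
  ]
}}

```text
clock: 20.18
tcp_pos: [0.5357, -0.2477, 0.0231]
orientation: [0.0, 0.488, 0.873, -0.0]
wrist_force: [-1.4, 0.7, 4.3]
finger_gap: 0.0655
grip_force: 55.4
```

Contact with the floor (+4 N). I hold briefly, release and withdraw.

Call:
{"fn": "drive_tool", "kwargs": {
  "series": [
    [[0, 0, 0, 0, 0, 0], [0, 0, 0, 0, 0, 0]]
  ]
}}

```text
clock: 20.42
tcp_pos: [0.5357, -0.2478, 0.0231]
orientation: [0.0, 0.488, 0.873, -0.0]
wrist_force: [-2.0, 0.4, 5.5]
finger_gap: 0.0661
grip_force: 55.6
```

Call:
{"fn": "drive_tool", "kwargs": {
  "series": [
    [[0, 0, 0, 0, 0, 0], [0, 0, 0, 0, 0, 0], [0, 0, 0, 0, 0, 0], [0, 0, 0, 0, 0, 0], [0, 0, 0, 0, 0, 0]]
  ],
  "jaw": 1
}}

```text
clock: 21.05
tcp_pos: [0.5356, -0.2476, 0.0225]
orientation: [-0.0, 0.488, 0.873, -0.0]
wrist_force: [-0.9, -0.3, 0.6]
finger_gap: 0.0854
grip_force: 0.0
```

Call:
{"fn": "drive_tool", "kwargs": {
  "series": [
    [[0, 0, -0.1, 0, 0, 0], [0, 0, -0.2, 0, 0, 0], [0, 0, -0.4, 0, 0, 0], [0, 0, -0.4, 0, 0, 0], [0, 0, -0.4, 0, 0, 0], [0, 0, 0, 0, 0, 0], [0, 0, 0, 0, 0, 0], [0, 0, 0, 0, 0, 0], [0, 0, 0, 0, 0, 0]]
  ]
}}

```text
clock: 22.18
tcp_pos: [0.5349, -0.2472, 0.2012]
orientation: [-0.001, 0.488, 0.873, 0.0]
wrist_force: [0.1, 0.7, 0.5]
finger_gap: 0.085
grip_force: 0.0
```

```bash
python3 -c "
from h import *
save('side','s4.png');save('wrist','w5.png')
a=cv2.resize(cv2.imread('pics/s4.png')[120:270,200:450],(500,300));b=cv2.resize(cv2.imread('pics/w5.png'),(480,300));cv2.imwrite('pics/f.png',np.vstack([a,cv2.copyMakeBorder(b,0,0,0,20,0)]))"
```

```text
(no output)
```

View pics/f.png

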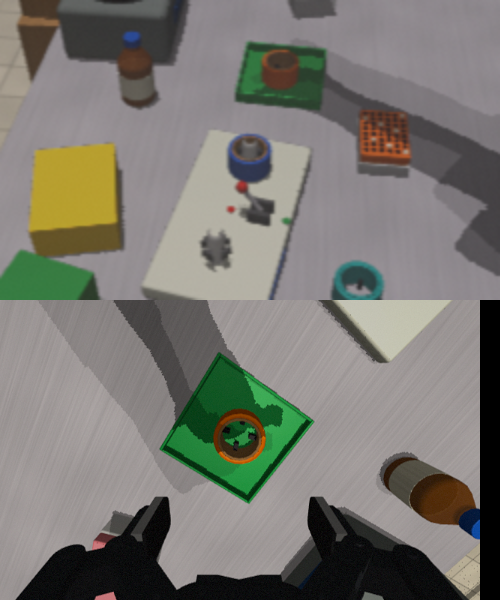

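The roll stands flat in the tray, at (281,70) in the upper view and (240,437) in the lower. The toggle is at the red dot and the blue roll is still on its post.

```bash
python3 -c "
from h import *
print(order.hand_in())"
```

```text
the job is handed in; nothing more can be done
None
```

The job is handed in, though no verdict came back: the toggle is off, the orange roll stands released and flat in the green tray, and the blue roll is still on its post, in about 22 s of the 67 s allowed.

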